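Eject the bench block and trap it on the landing

ROBOT

A 7-joint arm with a two-finger parallel gripper is mounted at the origin on a cart in front of the work surface, level with it; the furniture and walls round the work are solid. World frame = base frame: x ahead of the robot, y to its left, z up, the work surface at z = 0. Lengths are in m, angles in rad, forces in N, time in s.
With the tool pointing down it reaches from about 0.4 to 0.875 m from the base axis. Payload 6.5 kg.
Tool frame: the origin (TCP) lies midway between the tips of the shut fingers; the grasp point (between the pads) lies 19 mm behind it; z points along the fingers, x is the direction in which the jaws open and shut, and the axes are right-handed (so a half turn about z gives the same grasp; the last joint's range is limited). The gripper opens to 88 mm and grips with 3 to 60 N. Pads are 18 mm wide; open, the fingers measure 123 mm over their backs; the gripper's body (75 mm by 187 mm) begins 45 mm behind the grasp point.
Start: joints at [1.199, 0.536, -0.004, 1.538, 0.003, 1.067, -0.071], TCP at [0.196, -0.62, 0.202] pointing down, gripper open.
Joint ranges: [-2.7, 2.7], [-0.37, 2.16], [-1.27, 1.26], [0.24, 2.4], [-1.31, 4.45], [0.19, 1.91], [-2.76, 2.76]. Speed limits (rad/s): [2.39, 2.39, 3.14, 3.14, 3.14, 3.14, 3.14].

INTERFACE

Orientations are given as a unit quaternion [w, x, y, z].
In Python, from bench import manip gives the robot as it stands. The module is installed in compiled form; this text tells all that it offers.
- The arm moves only by the tool apply_moves, never from a script. Its argument "targets" is a list of rows, each a list of 3 entries, a list of its own where there are three numbers: the closure, from -1 (fully open) to 1 (shut), then the shift along the tool's x, y, z as a fraction of full scale, then the turn about the tool's z as a fraction of full scale. A call has 1 to 20 rows; each row is the pose to reach, as a shift and turn from the pose commanded when the call began, along the tool's axes at that moment; what a row does not reach only later rows make up. Full scale, the value 1, is 120 mm for a shift and 30 degrees for a turn. A row lasts 1/10 s, in which the tool goes at most 50 mm and 8.59 degrees, less where a joint would pass 70% of its speed; a pose out of reach is approached as far as the arm can. A call with a number of a shift or a turn outside -1 to 1 is refused whole. A call with a gripper value outside its range is refused whole. The fingers move at their own pace and stop on an object; "force" is the grip in N (left out, the last holds). Time passes only in rows, so rows that repeat a pose let the fingers close. It gives the time, the measured TCP pose, the force and the opening at its end, in the units of the state.
- manip.sense(): the state, without advancing time (a new reading comes with each control period).
- manip.grab_frame(name): name is "scene" or "top"; returns (picture, depth): 400x640x3 uint8, blue, green, red; 400x640 float32, m along the optical axis (not along the pixel's ray), 0 where there is no reading.
- manip.get_calibration(name): a dict with "camera_matrix" (3x3 intrinsics, pixels), "xyz" and "rotation" of the camera in the world. Camera axes: x right, y up, looking along -z (the intrinsics and any distortion apply to the point x, -y, -z); pixel columns grow to the right and rows downward; lengths in m; the calibration is good to about 2 mm. A picture is of the moment at which its call begins. get_calibration takes no time and is no camera call.
- manip.finish_job(): hands the job in, once; it reports no verdict.
The state is a dict: "time_s": time; "q": joint angles; "qd": joint speeds; "joint_torque": joint torques, N m; "tool_pos": TCP position; "orientation": TCP orientation; "contact_force": force on the tool from outside, world axes, zero at the start; "wrist_torque": the same for the moment, N m; "gripper_width": finger opening in m.
Only numpy, scipy, OpenCV 4.12 (cv2) and the standard library are available. Lean on these libraries where they do the work, as an engineer would, in place of code of your own. Each camera call takes 0.05 s, during which the arm holds its last target. There are 200 camera calls.

TASK

Push the red ejector key of the blue dock down with one fingertip and keep it down: the dark bench block then creeps out of the dock by itself. Trap it before it slides off the open end of the landing, by pressing it firmly down against the landing with the other finger, and finish holding it so, with one finger still keeping the key down and the other on the block at rest. Do not lift the block, and leave the tin, nippers, lighter and hammer where they are.

Things in the scene. Friction and masses are not known exactly. Their poses are not given: they have to be found in the camera images.
- dock: Blue and aluminium ejector dock, fixed during a run, placed and turned anew each time. Origin on the worktop, z up; the block leaves towards the dock's own -x. A level aluminium track, floor 20 mm above the worktop, lies at y = -32 to +32 mm: under a hood with clear roof (top 50 mm high) at x = 0 to +85 mm, and as an open landing at x = -55 to 0 mm. Spring drum behind to x = +105 mm.
- landing_edge (a point): Middle of the landing's open end, on its floor, 20 mm above the worktop (dock x = -55, y = 0 mm). The landing's two side lips are 6 mm thick and 30 mm high over the worktop; this end has no stop, and the block tips off here after about 85 mm of travel.
- ejector_top (a point): Centre of the top face of the red ejector key (30 mm along the dock's x, 24 mm along its y); up, it is at dock x = -28, y = -59, z = 55 mm, beside the landing; it moves with the key. Its blue housing is 46 x 40 mm and 34 mm high.
- ejector (a joint): Travel of the red key in m: 0 up, 0.016 fully down (top 39 mm high). The spring takes 2 N at first, 5 N fully down; rubbing of the block on the gate adds up to 3 N. The block is freed at about 0.006. The block's top on the track is 42 mm high: another finger level with the one on the key meets it at about 0.013 and lets it pass below at 0.007 to 0.011.
- gate (a point): Middle of the top of the steel gate bar at dock x = 0, y = 0, which holds the block back under the hood. It is part of the key: it stands 5.5 mm above the floor when the key is up, sinks into the floor with it, and rises again, under or before the block, if the key is let up.
- pusher (a joint): Travel in m of the brass pusher behind the block (0 at rest, grows as it pushes the block out, to 0.095). Its spring gives 6 N at first and 4.6 N at the end; a damper keeps the freed block at roughly 9 to 14 mm/s.
- block: Dark grey square bench block, 62 x 62 x 22 mm, loose, 0.13 to 0.24 kg. Origin at the centre of its underside, z up. It waits under the hood at about dock x = +31, y = 0, z = 20 mm and, freed, creeps towards the dock's -x. Pressing it down with 7 to 15 N stops it. With its centre at dock x = -8 to -45 mm it lies fully under a finger that is level with the key's middle (x = -28 mm).
- yellow_tin: Round yellow tin, 65 mm across and 23 mm high, loose, at the back left of the worktop. Leave alone.
- nippers: Small dark nippers, 85 x 24 x 12 mm, loose, on the left of the worktop behind the lever press. Leave alone.
- lighter: White pocket lighter, 80 x 25 x 12 mm, loose, on the right of the worktop. Leave alone.
- hammer: Hammer with a wooden handle, 207 x 68 x 14 mm, loose, lying on the right of the worktop. Leave alone.

How it is judged:
On the way:
1. a finger presses the ejector key down far enough to free the block (value of joint ejector above 0.005 m and contact force between the fingers and ejector above 0.5 N), for 0.1 s.
At the end, for the whole second after the job is handed in: The ejector key is still pressed by a finger (more than 5 mm down), and a finger presses on the block with more than 5.5 N; the block has come at least 11 mm out of the dock, lies flat on the track (within 4 mm and 0.08 rad), its centre short of the open end, and is at rest (under 4 mm/s) (all of step 1 and contact force between the fingers and block above 5.5 N and x of block in the frame of dock between -0.052 and 0.02 m and z of block in the frame of dock between 0.017 and 0.024 m and angle between block's own z axis and vertical below 0.08 rad and linear speed of block below 0.004 m/s); the arm keeps its last pose, push and grip.
It fails at once if the block is lifted off the track (z of block in the frame of dock above 0.032 m).
It fails at once if the block slides off the landing (x of block in the frame of dock below -0.058 m or z of block in the frame of dock below 0.01 m).
It fails at once if a bystander is moved by more than 30 mm (distance of any of yellow_tin, nippers, lighter, hammer from where it was at the start of the episode above 0.03 m).
It also fails if it takes over 40 s, if anything falls off the work surface, if the arm or the gripper's body presses on something with over 40 N, if the wrist force passes 120 N, or if a joint passes its speed limit or range.

## Working session

There is one attempt and no reset: what is moved stays moved. The work goes in short steps, Python scripts to look and compute and a tool call to move; the robot and the scene stay as the last step left them, time stands still between calls to the robot, and variables do not carry over. Pictures are saved under pics/ and viewed, about 8 in all and at most 12, crops included, and the job is handed in when it is done.

Besides the shell and the picture viewer there is one more tool, called in YAML: its name, and indented under it one key for each argument. apply_moves: Moves the arm, as the interface text tells. Shift numbers are shares of 120 mm and turn numbers shares of 30 degrees, none past 1 either way. Its arguments: {"type":"object","properties":{"targets":{"type":"array","items":{"type":"array"}},"force":{"type":"number"}},"required":["targets"]}

```bash
mkdir -p pics; cat > h.py <<'E'
import numpy as np, cv2
from bench import manip
def cal(n):
    c=manip.get_calibration(n); return np.array(c["camera_matrix"]),np.array(c["xyz"]),np.array(c["rotation"]),c
def ray(n,u,v):
    K,p,R,_=cal(n); d=np.linalg.inv(K)@np.array([u,v,1.]); return p,R@np.array([d[0],-d[1],-d[2]])
def onplane(n,u,v,z):
    p,d=ray(n,u,v); return p+d*(z-p[2])/d[2]
def cloud(n,D):
    K,p,R,_=cal(n); v,u=np.mgrid[:400,:640]; d=np.stack([(u-K[0,2])/K[0,0],-(v-K[1,2])/K[1,1],-np.ones_like(u,float)],-1)*D[...,None]
    return d@R.T+p
E
python3 - <<'E'
from h import *
print(manip.sense())
for n in("scene","top"):
    im,D=manip.grab_frame(n); cv2.imwrite(f"pics/{n}0.png",im); np.save(n+"0.npy",D); print(manip.get_calibration(n))
E
```

```text
{'time_s': 0.0, 'q': array([ 1.19881236,  0.53718972, -0.00443712,  1.53889458,  0.00260216,
        1.06730652, -0.07123605]), 'qd': array([ 0.00165465,  0.00063104, -0.00313173,  0.00219288,  0.00044354,
       -0.00190513,  0.00029254]), 'joint_torque': array([-3.99884857e-04, -5.70998704e+01,  9.90094990e-01, -2.51610965e+01,
       -5.63272065e-02,  1.79802580e-02,  1.49355678e-04]), 'tool_pos': array([ 0.1954412 , -0.61918533,  0.20131553]), 'orientation': array([-4.74287390e-04,  8.06558695e-01, -5.91153337e-01, -7.60428773e-04]), 'contact_force': array([ 0.19379246,  0.93213426, -1.0140312 ]), 'wrist_torque': array([ 0.00935641, -0.00105653, -0.03620676]), 'gripper_width': 0.08810504291044215}
{'camera_matrix': array([[373.32278605,   0.        , 321.48452783],
       [  0.        , 373.32278605, 196.8565492 ],
       [  0.        ,   0.        ,   1.        ]]), 'xyz': array([-0.04722144,  0.51370711,  0.87056013]), 'rotation': array([-0.41678679, -0.15916422,  0.31703046,  0.83692724])}
{'camera_matrix': array([[405.74088892,   0.        , 318.17546817],
       [  0.        , 405.74088892, 195.53134352],
       [  0.        ,   0.        ,   1.        ]]), 'xyz': array([0.40514107, 0.05383882, 1.06313014]), 'rotation': array([ 0.7094053 ,  0.06605005, -0.04125842, -0.70048501])}
```

View pics/top0.png

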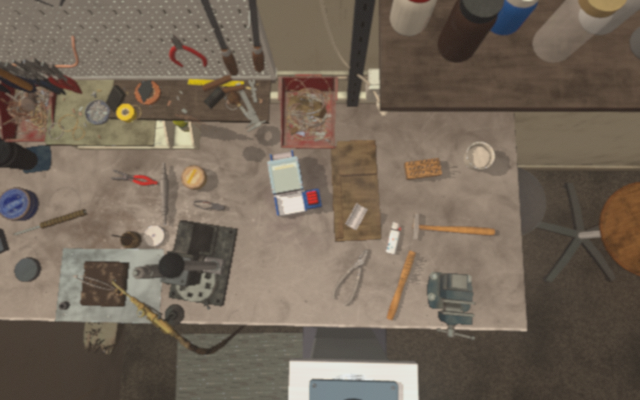

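View pics/scene0.png

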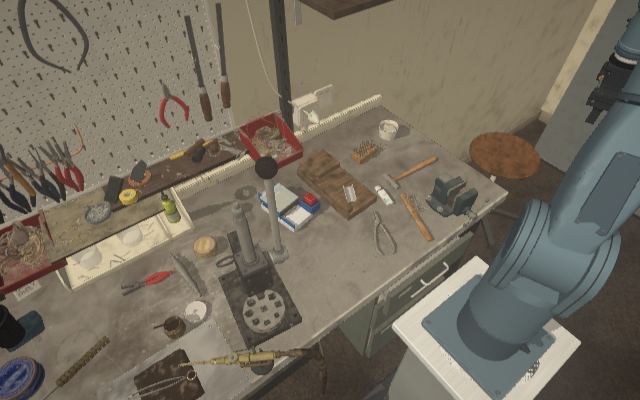

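Top view: the dock is at about (290,185), its red key at (312,198), the landing facing the robot (image down). The rotation is a quaternion, so I'll fix the helper and measure.

```bash
sed -i 's/np.array(c\["rotation"\]),c/Rot.from_quat(np.roll(c["rotation"],-1)).as_matrix(),c/; 1a from scipy.spatial.transform import Rotation as Rot' h.py
cat >> h.py <<'E'
def red(n,im):
    b,g,r=[im[...,i].astype(int) for i in range(3)]
    m=((r>110)&(r-g>60)&(r-b>50)).astype(np.uint8)
    k,l,s,c=cv2.connectedComponentsWithStats(m); return m,l,s,c
def blue(im):
    b,g,r=[im[...,i].astype(int) for i in range(3)]; return ((b-r>40)&(b-g>20))
E
python3 - <<'E'
from h import *
for n in("scene","top"):
    im=cv2.imread(f"pics/{n}0.png");D=np.load(n+"0.npy");P=cloud(n,D)
    m,l,s,c=red(n,im)
    for i in range(1,len(s)):
        if s[i,4]>25: print(n,s[i],c[i].round(1),np.median(P[l==i],0).round(4),onplane(n,*c[i],.055).round(4))
    # tall points near the dock
    q=(P[...,0]>.45)&(P[...,0]<.85)&(P[...,1]>-.05)&(P[...,1]<.25)
    for lo,hi in((.015,.025),(.026,.032),(.033,.045),(.045,.06)):
        k=q&(P[...,2]>lo)&(P[...,2]<hi);print(lo,hi,k.sum(),P[k].min(0).round(3),P[k].max(0).round(3))
    print("table z",np.median(P[300:310,250:270,2]) if n=="top" else "")
a=cv2.resize(cv2.imread("pics/top0.png")[140:225,255:335],None,fx=5,fy=5,interpolation=cv2.INTER_CUBIC)
b=cv2.resize(cv2.imread("pics/scene0.png")[170:245,250:330],None,fx=5,fy=5,interpolation=cv2.INTER_CUBIC)
b=cv2.copyMakeBorder(b,0,a.shape[0]-b.shape[0],0,0,0);cv2.imwrite("pics/crop0.png",np.hstack([a,b]))
E
```

```text
scene [172  96  16  24  78] [181.5 105.9] [0.7886 0.3189 0.3283] [1.2081 0.2233 0.055 ]
scene [159  98   9  28  87] [162.1 110.6] [0.7884 0.3696 0.3365] [1.2236 0.2921 0.055 ]
scene [276 116  24  35 231] [287.7 134. ] [0.7411 0.0517 0.1384] [ 0.8312 -0.0011  0.055 ]
scene [240 134  20  27 174] [249.9 147.6] [0.7526 0.1768 0.1413] [0.8479 0.1377 0.055 ]
scene [ 55 167   7  15  37] [ 57.3 173.9] [0.748  0.6255 0.3063] [1.1005 0.6747 0.055 ]
scene [ 74 172   7  15  39] [ 77.4 178.4] [0.7492 0.5988 0.2734] [1.0418 0.6299 0.055 ]
scene [304 192  12  13 101] [309.5 198.5] [0.5497 0.1114 0.0543] [0.5472 0.1116 0.055 ]
scene [145 271  27  14 159] [156.8 277.1] [0.5978 0.564  0.0085] [0.5649 0.5607 0.055 ]
0.015 0.025 532 [ 0.45  -0.05   0.015] [0.819 0.244 0.025]
0.026 0.032 791 [ 0.45  -0.05   0.026] [0.819 0.249 0.032]
0.033 0.045 746 [ 0.45  -0.049  0.033] [0.836 0.248 0.045]
0.045 0.06 1702 [ 0.45  -0.05   0.045] [0.841 0.249 0.06 ]
table z 
top [169  46   7  12  40] [171.8  50.8] [0.7908 0.3632 0.3521] [0.9502 0.4915 0.055 ]
top [183  46  22  13  67] [193.1  51.4] [0.7906 0.323  0.3484] [0.9482 0.433  0.055 ]
top [133 175  24  11 159] [143.3 179.9] [0.6035 0.5644 0.0081] [0.5953 0.5404 0.055 ]
top [307 191  11  13 121] [311.8 197.1] [0.5553 0.1061 0.0551] [0.555  0.1064 0.055 ]
0.015 0.025 561 [ 0.451 -0.047  0.015] [0.814 0.204 0.025]
0.026 0.032 1469 [ 0.45  -0.05   0.026] [0.82  0.222 0.032]
0.033 0.045 909 [ 0.452 -0.049  0.033] [0.841 0.221 0.045]
0.045 0.06 3257 [ 0.454 -0.05   0.045] [0.842 0.221 0.06 ]
table z 0.0006524628916065867
```

View pics/crop0.png

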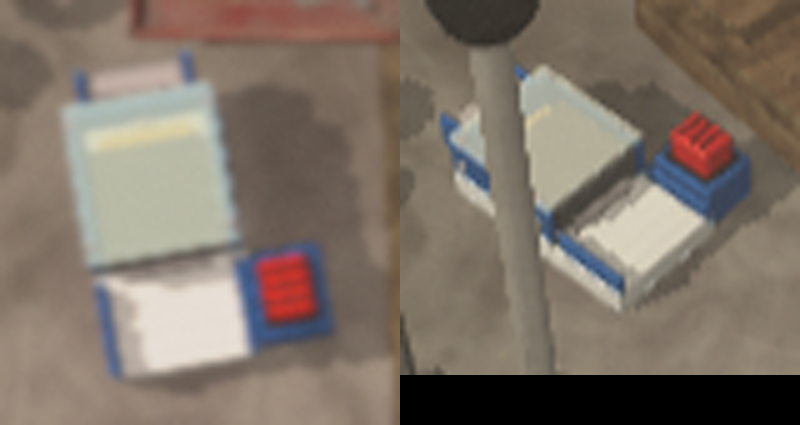

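The crop shows the hood behind, the bright open landing facing the robot, and the red key on its right. Dock yaw is about +8°. Next I'll fit the pose and check for tall obstacles.

```bash
python3 - <<'E'
from h import *
im=cv2.imread("pics/top0.png");D=np.load("top0.npy");P=cloud("top",D)
q=(abs(P[...,0]-.6)<.13)&(abs(P[...,1]-.14)<.085)
k=q&(abs(P[...,2]-.05)<.005); 
n,l,s,c=cv2.connectedComponentsWithStats(k.astype(np.uint8))
i=1+s[1:,4].argmax(); print("hood",s[i],cv2.minAreaRect(P[l==i][:,:2].astype(np.float32)*1000))
m,l,s,c=red("top",im); i=1+np.argmin(np.hypot(*(c[1:]-[312,197]).T)); print("key",cv2.minAreaRect(P[l==i][:,:2].astype(np.float32)*1000), P[l==i][:,2].min())
# pixel corners from crop (x/5+255, y/5+140), hood roof corners at z=.05, landing corners
uv=lambda x,y:((x+.5)/5+255-.5,(y+.5)/5+140-.5)
for nm,x,y,z in(("roofBL",65,108,.05),("roofBR",212,83,.05),("roofFR",242,243,.05),("roofFL",88,268,.05),("landFL lip",113,377,.03),("landFR",250,357,.025)):
    print(nm,onplane("top",*uv(x,y),z).round(4))
for n in("top","scene"):
    P=cloud(n,np.load(n+"0.npy")); t=(P[...,2]>.1)&(P[...,0]>.3)&(P[...,0]<.75)&(P[...,1]<.4)&(P[...,1]>-.5)
    H=P[t]; print(n,len(H)); 
    for lo in np.arange(.1,.5,.05):
        h=H[(H[:,2]>lo)&(H[:,2]<lo+.05)]
        if len(h)>5: print(round(lo,2),len(h),np.percentile(h,[2,98],axis=0).round(3).tolist())
E
```

```text
hood [268 156  35  38 996] ((617.4047241210938, 177.3897705078125), (92.8734359741211, 78.03469848632812), 10.54545783996582)
key ((556.2327880859375, 107.14508056640625), (30.06926155090332, 25.694610595703125), 11.674299240112305) 0.034408336891274205
roofBL [0.6481 0.2222 0.05  ]
roofBR [0.6618 0.1467 0.05  ]
roofFR [0.5785 0.1295 0.05  ]
roofFL [0.5649 0.2076 0.05  ]
landFL lip [0.5115 0.1959 0.03  ]
landFR [0.5232 0.126  0.025 ]
top 35505
0.1 1304 [[0.355, 0.052, 0.1], [0.747, 0.364, 0.149]]
0.15 3348 [[0.359, 0.085, 0.153], [0.749, 0.394, 0.197]]
0.2 405 [[0.344, 0.282, 0.2], [0.749, 0.397, 0.244]]
0.25 74 [[0.366, 0.302, 0.251], [0.395, 0.375, 0.299]]
0.3 226 [[0.365, 0.302, 0.304], [0.395, 0.381, 0.349]]
0.35 255 [[0.366, 0.301, 0.351], [0.396, 0.388, 0.387]]
0.4 536 [[0.373, 0.29, 0.415], [0.407, 0.323, 0.438]]
scene 6449
0.1 1023 [[0.34, -0.057, 0.102], [0.747, 0.393, 0.149]]
0.15 2267 [[0.34, 0.06, 0.152], [0.748, 0.396, 0.197]]
0.2 705 [[0.342, 0.286, 0.201], [0.747, 0.399, 0.248]]
0.25 329 [[0.361, 0.306, 0.252], [0.385, 0.394, 0.299]]
0.3 376 [[0.361, 0.305, 0.301], [0.385, 0.394, 0.349]]
0.35 375 [[0.363, 0.304, 0.351], [0.386, 0.392, 0.395]]
0.4 427 [[0.368, 0.294, 0.408], [0.398, 0.328, 0.438]]
```

apply_moves:
  targets:
    - [-0.05,[-1,-0.92,0],0]
    - [-0.05,[-1,-0.92,0],0]
    - [-0.05,[-1,-0.92,0],0]
    - [-0.05,[-1,-0.92,0],0]
    - [-0.05,[-1,-0.92,0],0]
  force: 20

```text
time_s: 0.6
tool_pos: [0.2661, -0.4703, 0.2022]
orientation: [-0.0, 0.808, -0.59, -0.0]
contact_force: [-0.1, -0.3, 0.0]
gripper_width: 0.0502
```

apply_moves:
  targets:
    - [-0.05,[-1,-0.92,0],0]
    - [-0.05,[-1,-0.92,0],0]
    - [-0.05,[-1,-0.92,0],0]
    - [-0.05,[-1,-0.92,0],0]
    - [-0.05,[-1,-0.92,0],0]

```text
time_s: 1.1
tool_pos: [0.3346, -0.3246, 0.2023]
orientation: [0.0, 0.807, -0.59, 0.0]
contact_force: [-0.4, 0.1, 0.6]
gripper_width: 0.0462
```

apply_moves:
  targets:
    - [-0.05,[-1,-0.92,0],0]
    - [-0.05,[-1,-0.92,0],0]
    - [-0.05,[-1,-0.92,0],0]
    - [-0.05,[-1,-0.92,0],0]
    - [-0.05,[-1,-0.92,0],0]

```text
time_s: 1.6
tool_pos: [0.4042, -0.1777, 0.2023]
orientation: [-0.0, 0.807, -0.591, 0.0]
contact_force: [-0.2, -0.5, 0.3]
gripper_width: 0.0462
```

apply_moves:
  targets:
    - [-0.05,[-1,-0.92,0],0]
    - [-0.05,[-1,-0.92,0],0]
    - [-0.05,[-1,-0.92,0],0]
    - [-0.05,[-1,-0.92,0],0]
    - [-0.05,[-1,-0.92,0],0]

```text
time_s: 2.1
tool_pos: [0.4733, -0.0304, 0.202]
orientation: [0.0, 0.806, -0.591, 0.0]
contact_force: [0.2, -0.8, -0.6]
gripper_width: 0.0459
```

apply_moves:
  targets:
    - [-0.05,[-1,-0.92,0],0.24]
    - [-0.05,[-1,-0.92,0],0.24]
    - [-0.05,[-1,-0.92,0],0.24]
    - [-0.05,[-1,-0.92,0],0.24]
    - [-0.05,[-1,-0.92,0],0.24]

```text
time_s: 2.6
tool_pos: [0.5422, 0.117, 0.2017]
orientation: [0.0, 0.768, -0.641, 0.0]
contact_force: [-0.5, -0.2, -0.1]
gripper_width: 0.0466
```

```bash
cat >> h.py <<'E'
def todo(goal,ang=np.radians(10.4-90)):
    s=manip.sense(); R=Rot.from_quat(np.roll(s["orientation"],-1)).as_matrix()
    print("pos",s["tool_pos"].round(4),"F",s["contact_force"].round(1),"M",s["wrist_torque"].round(2),"w",round(s["gripper_width"],4),"t",s["time_s"])
    print("shift units",(R.T@(np.array(goal)-s["tool_pos"])/.12).round(3),"turn units",round(np.degrees(np.arctan2(R[1,0],R[0,0])-ang)/30,3))
E
python3 -c "
from h import *
todo([.5497,.137,.075])
for n in('top','scene'):
    im,D=manip.grab_frame(n); cv2.imwrite('pics/%s1.png'%n,im); np.save(n+'1.npy',D)
"
```

```text
pos [0.5422 0.117  0.2017] F [-0.5 -0.2 -0.1] M [-0.06  0.01  0.05] w 0.0466 t 2.6
shift units [-0.154 -0.092  1.055] turn units -0.004
```

apply_moves:
  targets:
    - [-0.05,[-0.15,-0.09,0],0]
    - [-0.05,[-0.15,-0.09,0.35],0]
    - [-0.05,[-0.15,-0.09,0.7],0]
    - [-0.05,[-0.15,-0.09,1],0]
    - [-0.05,[-0.15,-0.09,1],0]
    - [-0.05,[-0.15,-0.09,1],0]

```text
time_s: 3.3
tool_pos: [0.5489, 0.1355, 0.0828]
orientation: [0.001, 0.767, -0.642, 0.0]
contact_force: [-0.1, -0.4, -0.0]
gripper_width: 0.0464
```

```bash
python3 -c "
from h import *
todo([.5497,.137,.06])
a,_=manip.grab_frame('top'); b,_=manip.grab_frame('scene')
cv2.imwrite('pics/top2.png',a);cv2.imwrite('pics/scene2.png',b)
a=cv2.resize(a[130:230,250:345],None,fx=4,fy=4,interpolation=2);b=cv2.resize(b[150:250,240:340],None,fx=4,fy=4,interpolation=2)
cv2.imwrite('pics/crop2.png',np.hstack([a,b]))
"
```

```text
pos [0.5489 0.1355 0.0828] F [-0.1 -0.4 -0. ] M [ 0.06 -0.04 -0.01] w 0.0464 t 3.3
shift units [-0.011 -0.009  0.19 ] turn units -0.008
```

View pics/crop2.png

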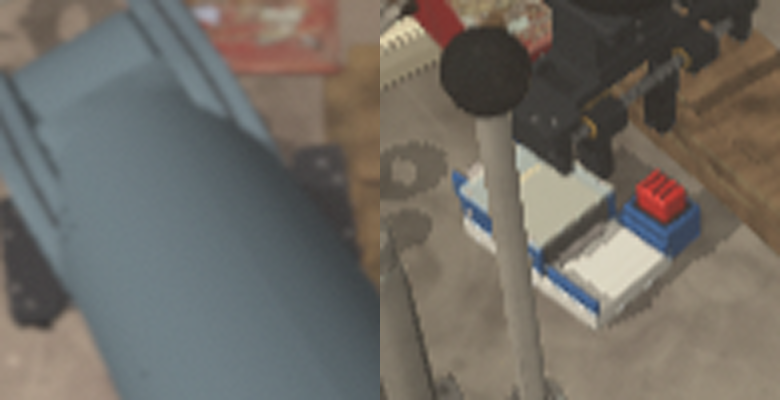

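The scene crop shows the fingers above the dock, with the tips near scene pixels (294,193) and (310,182). I'll check these against the TCP reading.

```bash
python3 -c "
from h import *
for p in((294,193.5),(310,182)): print(onplane('scene',*p,.083).round(4))
K,p,R,_=cal('scene')
t=np.array([.5489,.1355,.083]); y=np.array([-.1805,.9836,0])
for s in(-.031,.031):
    c=R.T@(t+s*y-p); print((t+s*y).round(4), K[0,0]*c[0]/-c[2]+K[0,2], K[1,1]*-c[1]/-c[2]+K[1,2])
"
```

```text
[0.5686 0.1495 0.083 ]
[0.5779 0.0867 0.083 ]
[0.5545 0.105  0.083 ] 309.59595186416243 189.47223654080636
[0.5433 0.166  0.083 ] 294.20398385579955 201.52696859549317
```

```bash
python3 -c "
from h import *
im,D=manip.grab_frame('scene'); P=cloud('scene',D)
for u in (290,292,294,296,306,308,310,312):
    print(u,[(v,P[v,u].round(3).tolist(),im[v,u].mean().round()) for v in range(180,202,2)])
q=(P[...,2]>.06)&(P[...,2]<.16)&(abs(P[...,0]-.56)<.06)&(abs(P[...,1]-.13)<.1)
for lo in np.arange(.06,.16,.01):
    k=q&(P[...,2]>=lo)&(P[...,2]<lo+.01)
    if k.sum(): print(round(lo,2),k.sum(),P[k].min(0).round(3),P[k].max(0).round(3))
" | cut -c1-700
```

```text
290 [(180, [0.518, 0.187, 0.203], np.float64(72.0)), (182, [0.513, 0.191, 0.203], np.float64(71.0)), (184, [0.544, 0.174, 0.158], np.float64(66.0)), (186, [0.543, 0.175, 0.152], np.float64(51.0)), (188, [0.547, 0.173, 0.14], np.float64(59.0)), (190, [0.548, 0.173, 0.131], np.float64(57.0)), (192, [0.605, 0.141, 0.052], np.float64(156.0)), (194, [0.6, 0.144, 0.049], np.float64(170.0)), (196, [0.594, 0.149, 0.05], np.float64(171.0)), (198, [0.587, 0.154, 0.05], np.float64(172.0)), (200, [0.579, 0.158, 0.051], np.float64(173.0))]
292 [(180, [0.514, 0.184, 0.205], np.float64(91.0)), (182, [0.513, 0.186, 0.199], np.float64(84.0)), (184, [0.534, 0.173, 0.166], np.float64(64.0)), (186, [0.535, 0.173, 0.158], np.float64(51.0)), (188, [0.538, 0.172, 0.147], np.float64(57.0)), (190, [0.538, 0.173, 0.139], np.float64(59.0)), (192, [0.541, 0.172, 0.129], np.float64(77.0)), (194, [0.595, 0.141, 0.052], np.float64(174.0)), (196, [0.588, 0.145, 0.052], np.float64(167.0)), (198, [0.581, 0.15, 0.053], np.float64(173.0)), (200, [0.577, 0.153, 0.05], np.float64(173.0))]
294 [(180, [0.508, 0.182, 0.208]
[... 2648 characters left out ...]
.104, 0.131], np.float64(51.0)), (182, [0.544, 0.103, 0.121], np.float64(84.0)), (184, [0.61, 0.057, 0.029], np.float64(94.0)), (186, [0.613, 0.056, 0.016], np.float64(91.0)), (188, [0.615, 0.055, 0.005], np.float64(88.0)), (190, [0.611, 0.057, 0.0], np.float64(112.0)), (192, [0.605, 0.062, -0.001], np.float64(109.0)), (194, [0.554, 0.097, 0.059], np.float64(88.0)), (196, [0.55, 0.1, 0.055], np.float64(93.0)), (198, [0.543, 0.105, 0.056], np.float64(93.0)), (200, [0.54, 0.108, 0.053], np.float64(88.0))]
0.12 29 [0.531 0.099 0.12 ] [0.563 0.172 0.13 ]
0.13 46 [0.532 0.098 0.13 ] [0.561 0.174 0.14 ]
0.14 40 [0.531 0.098 0.14 ] [0.562 0.175 0.15 ]
0.15 33 [0.531 0.099 0.15 ] [0.558 0.175 0.16 ]
```

```bash
python3 -c "
from h import *
for i in range(2):
    todo([.5497,.137,.06])
    im,D=manip.grab_frame('scene'); P=cloud('scene',D)
    q=(P[...,2]>.06)&(abs(P[...,0]-.55)<.03)&(abs(P[...,1]-.135)<.045); print(np.sort(P[q][:,2])[[0,3,6,12]], manip.sense()['q'])
P=cloud('scene',np.load('scene1.npy')); q=(P[...,2]>.1)&(abs(P[...,0]-.55)<.04)&(abs(P[...,1]-.12)<.06); print('before descent (TCP .2017)',np.sort(P[q][:,2])[[0,3,6,12]])
cv2.imwrite('pics/s3.png',cv2.resize(im[120:220,240:370],None,fx=6,fy=6,interpolation=2))
"
```

```text
pos [0.5506 0.1377 0.0845] F [-0.5 -0.4 -0.1] M [-0.02  0.04 -0.02] w 0.0461 t 3.45
shift units [0.004 0.009 0.204] turn units -0.005
[0.1204087  0.12367186 0.12461897 0.12570328] [-0.06700855  0.57606429 -0.34201482  1.83571992  0.26627251  0.77108929
 -1.94113148]
pos [0.5504 0.1379 0.0844] F [-0.4 -0.6  0.1] M [ 0.05  0.02 -0.04] w 0.0461 t 3.5
shift units [0.007 0.008 0.203] turn units -0.004
[0.12144758 0.12238366 0.12362052 0.12580618] [-0.06729682  0.57644514 -0.34207674  1.83599947  0.26638287  0.77090404
 -1.94126386]
before descent (TCP .2017) [0.23825923 0.23999555 0.24085622 0.24204062]
```

View pics/s3.png

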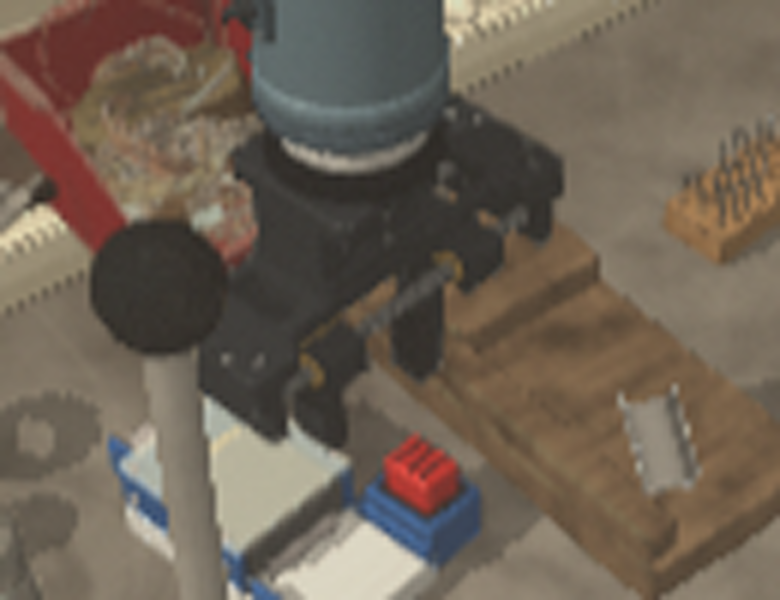

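The gripper sits where expected in x and y, but the visible fingertips end about 37 mm above the reported TCP. I'll go down in small steps and find contact by force.

apply_moves:
  targets:
    - [-0.05,[0,0.01,0.1],0]
    - [-0.05,[0,0.01,0.2],0]
    - [-0.05,[0,0.01,0.2],0]
    - [-0.05,[0,0.01,0.2],0]

```text
time_s: 3.95
tool_pos: [0.547, 0.1379, 0.0574]
orientation: [0.001, 0.768, -0.641, -0.0]
contact_force: [0.2, -0.0, -1.3]
gripper_width: 0.0462
```

apply_moves:
  targets:
    - [-0.05,[0,0,0.03],0]
    - [-0.05,[0,0,0.06],0]
    - [-0.05,[0,0,0.06],0]
    - [-0.05,[0,0,0.06],0]

```text
time_s: 4.35
tool_pos: [0.5476, 0.1379, 0.0509]
orientation: [0.0, 0.768, -0.641, -0.0]
contact_force: [-0.6, -0.1, -0.1]
gripper_width: 0.0464
```

```bash
python3 -c "
from h import *
im,D=manip.grab_frame('scene'); P=cloud('scene',D)
todo([.5497,.137,.018])
m,l,s,c=red('scene',im); i=1+np.argmin(np.hypot(*(c[1:]-[309,198]).T)); print(s[i],P[l==i].max(0))
y=np.array([-.1805,.9836]); o=P[...,:2]@y-manip.sense()['tool_pos'][:2]@y
for a in np.arange(-.1,.1,.01):
    k=(o>a)&(o<a+.01)&(P[...,2]>.062)&(abs(P[...,0]-.55)<.05)&(im.mean(2)<75)
    if k.sum(): print(round(a,2),k.sum(),np.sort(P[k][:,2])[:3].round(3), P[k][:,0].min().round(3))
"
```

```text
pos [0.5477 0.1379 0.0511] F [ 0.2 -0.1 -0.9] M [ 0.03  0.02 -0.02] w 0.046 t 4.4
shift units [ 0.011 -0.015  0.275] turn units -0.003
[304 192  12  13 102] [0.56839897 0.1197209  0.05840442]
-0.1 19 [0.18  0.185 0.187] 0.529
-0.09 79 [0.154 0.155 0.159] 0.525
-0.08 99 [0.152 0.154 0.155] 0.524
-0.07 60 [0.168 0.169 0.17 ] 0.524
-0.06 32 [0.161 0.162 0.162] 0.521
-0.05 54 [0.113 0.117 0.132] 0.519
-0.04 108 [0.09  0.091 0.093] 0.517
-0.03 114 [0.088 0.089 0.091] 0.516
-0.02 85 [0.166 0.168 0.171] 0.51
-0.01 64 [0.165 0.169 0.17 ] 0.507
-0.0 74 [0.167 0.17  0.187] 0.506
0.01 68 [0.166 0.187 0.188] 0.506
0.02 114 [0.088 0.091 0.092] 0.506
0.03 397 [0.092 0.096 0.096] 0.503
0.04 172 [0.133 0.159 0.16 ] 0.502
0.05 51 [0.156 0.16  0.16 ] 0.502
0.06 60 [0.165 0.165 0.168] 0.501
0.07 67 [0.159 0.191 0.192] 0.5
0.08 83 [0.154 0.155 0.156] 0.501
0.09 39 [0.178 0.178 0.178] 0.5
```

apply_moves:
  targets:
    - [-0.05,[0.01,-0.015,0.08],0]
    - [-0.05,[0.01,-0.015,0.16],0]
    - [-0.05,[0.01,-0.015,0.22],0]
    - [-0.05,[0.01,-0.015,0.22],0]
    - [-0.05,[0.01,-0.015,0.22],0]

```text
time_s: 4.9
tool_pos: [0.5493, 0.1371, 0.0242]
orientation: [0.0, 0.768, -0.641, -0.0]
contact_force: [0.1, 0.2, 0.1]
gripper_width: 0.0464
```

```bash
python3 -c "
from h import *
im,D=manip.grab_frame('scene'); P=cloud('scene',D)
todo([.5497,.137,.018])
y=np.array([-.1805,.9836]); o=P[...,:2]@y-manip.sense()['tool_pos'][:2]@y
for a in (-.05,-.04,-.03,.02,.03,.04):
    k=(o>a)&(o<a+.01)&(P[...,2]>.057)&(abs(P[...,0]-.55)<.05)&(im.mean(2)<75)
    if k.sum(): print(round(a,2),k.sum(),np.sort(P[k][:,2])[:5].round(3))
cv2.imwrite('pics/s4.png',cv2.resize(im[150:240,250:340],None,fx=6,fy=6,interpolation=2))
"
```

```text
pos [0.5496 0.1372 0.0246] F [ 0.2 -0.6 -0.1] M [ 0.04  0.   -0.  ] w 0.0463 t 4.95
shift units [ 0.002 -0.     0.055] turn units -0.002
-0.05 45 [0.081 0.097 0.129 0.132 0.134]
-0.04 106 [0.057 0.057 0.063 0.067 0.069]
-0.03 104 [0.057 0.058 0.059 0.061 0.063]
0.02 109 [0.065 0.067 0.071 0.077 0.079]
0.03 374 [0.066 0.066 0.068 0.068 0.069]
0.04 155 [0.133 0.133 0.134 0.135 0.137]
```

View pics/s4.png

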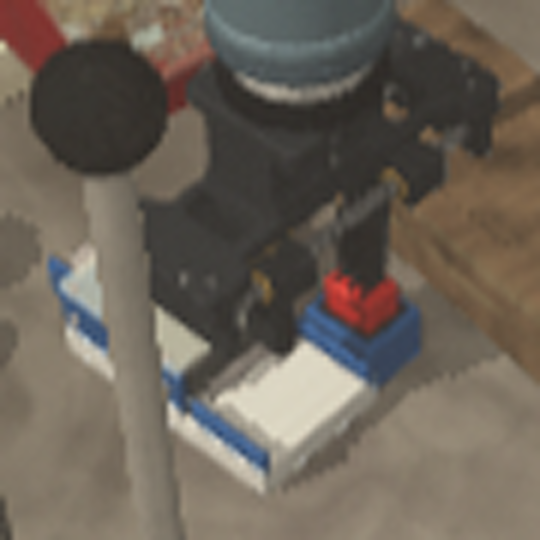

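The view shows one finger right over the red key (crop ~(365,285)) and the other over the landing (~(270,335)), with the front of the landing visible. Next comes fine descent by force.

apply_moves:
  targets:
    - [-0.05,[0,0,0.02],0]
    - [-0.05,[0,0,0.04],0]
    - [-0.05,[0,0,0.04],0]
    - [-0.05,[0,0,0.04],0]

```text
time_s: 5.35
tool_pos: [0.5496, 0.1371, 0.0198]
orientation: [0.0, 0.768, -0.641, -0.0]
contact_force: [0.3, -0.1, -0.5]
gripper_width: 0.0463
```

apply_moves:
  targets:
    - [-0.05,[0,0,0.02],0]
    - [-0.05,[0,0,0.03],0]
    - [-0.05,[0,0,0.03],0]

```text
time_s: 5.65
tool_pos: [0.5499, 0.1371, 0.0163]
orientation: [-0.0, 0.768, -0.641, 0.0]
contact_force: [-0.2, -1.0, 3.5]
gripper_width: 0.046
```

Contact at TCP z ≈ 0.0175. I'll press the key about 9 mm down (TCP z ≈ 0.0085) so the block can pass under the other finger.

apply_moves:
  targets:
    - [-0.05,[0,0,0.03],0]
    - [-0.05,[0,0,0.065],0]
    - [-0.05,[0,0,0.065],0]
    - [-0.05,[0,0,0.065],0]
    - [-0.05,[0,0,0.065],0]

```text
time_s: 6.15
tool_pos: [0.5499, 0.1372, 0.0085]
orientation: [-0.0, 0.768, -0.641, 0.0]
contact_force: [1.0, 0.3, 4.2]
gripper_width: 0.0466
```

```bash
cat > look.py <<'E'
import sys
from h import *
k=sys.argv[1]
im,D=manip.grab_frame('scene'); P=cloud('scene',D); todo([.5497,.137,.005])
cv2.imwrite(f'pics/L{k}.png',im)
m,l,s,c=red('scene',im); i=1+np.argmin(np.hypot(*(c[1:]-[309,198]).T)); print('key px',s[i],'z top',np.percentile(P[l==i][:,2],95).round(4))
# landing grey level along dock x for rows of dock y, at block-top height z=.042 
O=np.array([.5722,.1696]); c,s_=np.cos(np.radians(10.4)),np.sin(np.radians(10.4))
K,p,R,_=cal('scene')
X=P[...,:2]-O; dx=X[...,0]*c+X[...,1]*s_; dy=-X[...,0]*s_+X[...,1]*c
for a in(-20,-12,20,26):
    print('y',a,[(x,int(g[0]),int(g[1])) for x in range(-54,6,6) for sel in [(abs(dx*1e3-x)<3)&(abs(dy*1e3-a)<4)&(P[...,2]<.07)] if sel.sum() for g in [(np.median(P[sel][:,2])*1e3, np.median(im[sel].mean(1)))]])
E
python3 look.py 1
```

```text
pos [0.5499 0.1372 0.0086] F [-0.  -0.   3.6] M [-0.08 -0.16 -0.  ] w 0.0463 t 6.2
shift units [0.001 0.002 0.03 ] turn units -0.003
key px [305 198  11   7  33] z top 0.0466
y -20 [(-54, 14, 154), (-48, 21, 206), (-42, 21, 208), (-36, 19, 208), (-30, 21, 209), (-24, 19, 209)]
y -12 [(-54, 17, 156), (-48, 22, 206), (-42, 21, 208), (-36, 20, 207), (-30, 20, 209), (-24, 20, 180), (-6, 19, 107)]
y 20 [(-54, 15, 142), (-48, 20, 176), (-42, 21, 195), (-36, 20, 193), (-30, 19, 193), (-24, 21, 193), (-18, 20, 178), (-12, 20, 128), (-6, 34, 72), (0, 42, 69)]
y 26 [(-54, 11, 131), (-48, 20, 154), (-42, 22, 157), (-36, 20, 155), (-30, 17, 148), (-24, 20, 156), (-18, 20, 153), (-12, 28, 70), (-6, 40, 78), (0, 43, 103)]
```

The key is down (force about 4 N, key top about 46 mm) and the block front is emerging near dock x ≈ -8. I'll hold and watch.

apply_moves:
  targets:
    - [-0.05,[0,0,0],0]
    - [-0.05,[0,0,0],0]
    - [-0.05,[0,0,0],0]
    - [-0.05,[0,0,0],0]
    - [-0.05,[0,0,0],0]
    - [-0.05,[0,0,0],0]
    - [-0.05,[0,0,0],0]
    - [-0.05,[0,0,0],0]
    - [-0.05,[0,0,0],0]
    - [-0.05,[0,0,0],0]
    - [-0.05,[0,0,0],0]
    - [-0.05,[0,0,0],0]
    - [-0.05,[0,0,0],0]
    - [-0.05,[0,0,0],0]
    - [-0.05,[0,0,0],0]

```text
time_s: 7.7
tool_pos: [0.5498, 0.1372, 0.0085]
orientation: [-0.0, 0.768, -0.641, 0.0]
contact_force: [3.0, 0.8, 3.6]
gripper_width: 0.0464
```

```bash
python3 look.py 2
```

```text
pos [0.5498 0.1372 0.0084] F [3.  1.2 3.9] M [ 0.07 -0.61  0.12] w 0.0462 t 7.75
shift units [0.001 0.001 0.029] turn units -0.003
key px [305 198  11   7  33] z top 0.0476
y -20 [(-54, 10, 130), (-48, 20, 207), (-42, 21, 155), (-36, 21, 149), (-30, 34, 71), (-24, 43, 80), (-18, 43, 83)]
y -12 [(-54, 16, 151), (-48, 20, 205), (-42, 21, 157), (-36, 23, 145), (-30, 28, 66)]
y 20 [(-54, 19, 155), (-48, 19, 176), (-42, 21, 200), (-36, 22, 155), (-30, 39, 75), (-24, 43, 91), (-18, 42, 78), (-12, 41, 82), (-6, 41, 74)]
y 26 [(-54, 16, 142), (-48, 21, 147), (-42, 22, 157), (-36, 22, 141), (-30, 34, 80), (-24, 41, 89), (-18, 42, 89), (-12, 39, 88), (-6, 40, 80), (0, 39, 76)]
```

apply_moves:
  targets:
    - [-0.05,[0,0,0],0]
    - [-0.05,[0,0,0],0]
    - [-0.05,[0,0,0],0]
    - [-0.05,[0,0,0],0]

```text
time_s: 8.15
tool_pos: [0.5496, 0.1371, 0.0084]
orientation: [0.0, 0.768, -0.641, -0.0]
contact_force: [3.1, 1.1, 4.0]
gripper_width: 0.0464
```

```bash
python3 look.py 3; python3 -c "
import cv2; im=cv2.imread('pics/L3.png'); cv2.imwrite('pics/L3c.png',cv2.resize(im[160:240,260:340],None,fx=7,fy=7,interpolation=2))"
```

```text
pos [0.5496 0.1371 0.0084] F [1.7 0.1 4.4] M [ 0.09 -0.59  0.05] w 0.046 t 8.2
shift units [ 0.001 -0.001  0.028] turn units -0.003
key px [305 198  11   7  33] z top 0.0461
y -20 [(-54, 15, 149), (-48, 20, 154), (-42, 21, 152), (-36, 38, 71), (-30, 42, 78), (-24, 42, 88), (-18, 42, 83)]
y -12 [(-54, 17, 156), (-48, 21, 155), (-42, 21, 135), (-36, 37, 74), (-30, 42, 73)]
y 20 [(-54, 17, 149), (-48, 20, 176), (-42, 21, 142), (-36, 39, 86), (-30, 43, 92), (-24, 42, 89), (-18, 41, 78), (-12, 43, 74), (-6, 41, 84)]
y 26 [(-54, 19, 154), (-48, 22, 147), (-42, 27, 70), (-36, 37, 84), (-30, 41, 91), (-24, 42, 88), (-18, 41, 88), (-12, 41, 84), (-6, 41, 83), (0, 44, 110)]
```

View pics/L3c.png

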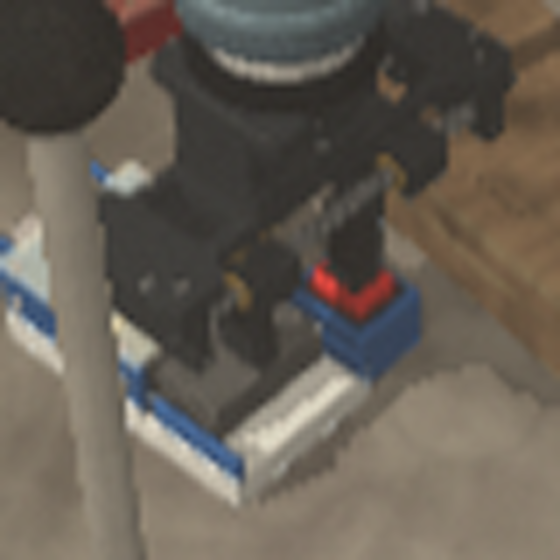

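The block is passing below the finger at about 14 mm/s, with its front at ≈ -39 mm (centre ≈ -8). I'll wait 0.8 s and then press.

apply_moves:
  targets:
    - [-0.05,[0,0,0],0]
    - [-0.05,[0,0,0],0]
    - [-0.05,[0,0,0],0]
    - [-0.05,[0,0,0],0]
    - [-0.05,[0,0,0],0]
    - [-0.05,[0,0,0],0]
    - [-0.05,[0,0,0],0]
    - [-0.05,[0,0,0],0]
    - [-0.05,[0,0,0.03],0]
    - [-0.05,[0,0,0.045],0]
    - [-0.05,[0,0,0.045],0]

```text
time_s: 9.3
tool_pos: [0.5497, 0.1371, 0.0058]
orientation: [0.0, 0.768, -0.641, 0.0]
contact_force: [-8.2, -4.1, 38.0]
gripper_width: 0.046
```

apply_moves:
  targets:
    - [-0.05,[0,0,-0.005],0]
    - [-0.05,[0,0,-0.011],0]
    - [-0.05,[0,0,-0.011],0]

```text
time_s: 9.6
tool_pos: [0.5497, 0.1371, 0.0059]
orientation: [0.0, 0.768, -0.641, 0.0]
contact_force: [-2.5, -2.7, 22.9]
gripper_width: 0.0463
```

```bash
python3 look.py 4
```

```text
pos [0.5496 0.1371 0.0059] F [-2.6 -2.5 23.7] M [0.09 0.86 0.2 ] w 0.0462 t 9.65
shift units [ 0.001 -0.     0.007] turn units -0.003
key px [304 198  12   7  29] z top 0.0438
y -20 [(-54, 19, 129), (-48, 38, 73), (-42, 43, 72), (-36, 42, 71), (-30, 41, 72), (-24, 45, 83)]
y -12 [(-54, 20, 128), (-48, 41, 83), (-42, 42, 72), (-36, 43, 71), (-30, 43, 72)]
y 20 [(-54, 26, 86), (-48, 43, 91), (-42, 44, 92), (-36, 43, 92), (-30, 42, 91), (-24, 42, 81), (0, 42, 67)]
y 26 [(-54, 26, 87), (-48, 41, 89), (-42, 43, 92), (-36, 40, 90), (-30, 42, 91), (-24, 40, 83), (-18, 41, 86), (-12, 38, 82), (-6, 42, 83), (0, 43, 92)]
```

apply_moves:
  targets:
    - [-0.05,[0,0,-0.003],0]
    - [-0.05,[0,0,-0.003],0]
    - [-0.05,[0,0,-0.003],0]
    - [-0.05,[0,0,-0.003],0]
    - [-0.05,[0,0,-0.003],0]
    - [-0.05,[0,0,-0.003],0]
    - [-0.05,[0,0,-0.003],0]
    - [-0.05,[0,0,-0.003],0]
    - [-0.05,[0,0,-0.003],0]
    - [-0.05,[0,0,-0.003],0]

```text
time_s: 10.65
tool_pos: [0.5497, 0.1371, 0.0059]
orientation: [0.0, 0.768, -0.641, 0.0]
contact_force: [-2.0, -0.7, 20.0]
gripper_width: 0.046
```

```bash
python3 look.py 5; python3 -c "
import cv2,numpy as np; a,b=[cv2.imread('pics/L%d.png'%i).astype(int)[195:225,275:312] for i in(4,5)]; print('diff',abs(a-b).mean(),abs(a-b).max())
im=cv2.imread('pics/L5.png'); cv2.imwrite('pics/L5c.png',cv2.resize(im[160:240,260:340],None,fx=7,fy=7,interpolation=2))"
```

```text
pos [0.5496 0.1371 0.0059] F [-2.6 -1.2 20. ] M [0.03 0.61 0.18] w 0.0462 t 10.7
shift units [ 0.001 -0.     0.008] turn units -0.003
key px [304 198  12   7  30] z top 0.0439
y -20 [(-54, 20, 129), (-48, 37, 73), (-42, 42, 72), (-36, 44, 72), (-30, 43, 75), (-24, 43, 79), (-18, 43, 63)]
y -12 [(-54, 20, 129), (-48, 41, 78), (-42, 43, 72), (-36, 43, 71)]
y 20 [(-54, 22, 108), (-48, 43, 91), (-42, 42, 92), (-36, 41, 91), (-30, 42, 91), (-24, 42, 83), (-18, 41, 77), (0, 43, 67)]
y 26 [(-54, 21, 119), (-48, 41, 87), (-42, 41, 91), (-36, 40, 90), (-30, 42, 90), (-24, 40, 85), (-18, 40, 87), (-12, 42, 87), (-6, 42, 80), (0, 43, 94)]
diff 0.9393393393393393 6
```

View pics/L5c.png

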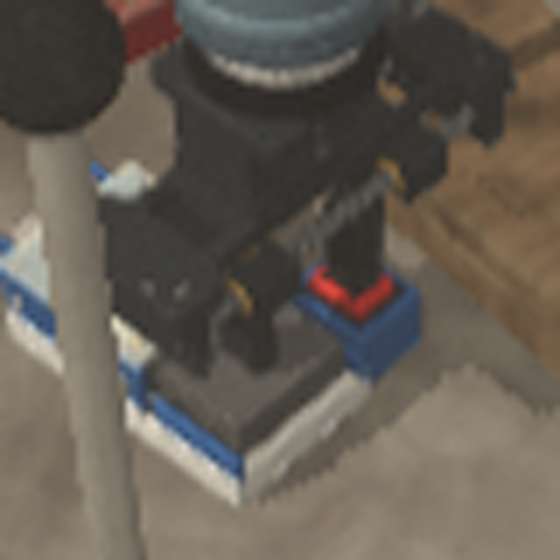

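The block is flat on the landing with its front at ≈ -51 mm (centre ≈ -20). It did not move over the last second (image difference at noise level). The total push is 20 N and the key is held down, so I'll hand in.

```bash
python3 -c "
from h import *
print(manip.finish_job()); todo([.5497,.137,.005])"
```

```text
the job is handed in; nothing more can be done
None
the job is handed in; nothing more can be done
```

I pressed the red key down with one finger, and the freed block crept out under the other finger. I then pressed the block onto the landing and handed the job in, holding both, at about 10.7 s. No verdict is reported.

**Last checks before hand-in:**
- **Block:** it lies flat, with its top at about 42 mm and its centre near dock x = -20 mm. Two frames 1 s apart differed only by image noise, so it was at rest.
- **Push:** the total downward force was 20 N. By estimate about 5 N of that is on the key and 13–15 N on the block; the split was not measured directly.
- **Key:** it is about 11.5 mm down, judged from finger height and from its top, seen at about 44 mm.
- **Bystanders:** none were approached, but I did not re-measure where they are.

**What disagreed or went off plan:**
- **Fingertip height:** the visible fingertips sat about 37 mm above the reported TCP. Contact force confirmed this, so I took heights from contact instead of the TCP reading.
- **First press:** it peaked at about 38 N in total, all through the fingers, before I eased it back.
- **Sideways force:** about 3 N showed on the tool while the block passed under the finger. Its sign was unexpected and I did not explain it.

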